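# Slide the joystick unit home in the floating microscope plate

## Robot

A 7-joint arm with a two-finger parallel gripper is mounted at the origin on the work surface. World frame = base frame: x ahead of the robot, y to its left, z up, the work surface at z = 0. Lengths are in m, angles in rad, forces in N, time in s.
With the tool pointing down it reaches from about 0.4 to 0.925 m from the base axis. Payload 4.1 kg.
Tool frame: the origin (TCP) lies at the very end of the fingers, on their centre line; the grasp point (between the pads) lies ctrl.hold_point_z behind it (ctrl.hold_point_z is the distance from the TCP to the grasp point, in m); z points along the fingers, y is the line along which they close (so a half turn about z gives the same grasp; the last joint's range is limited). The gripper opens to 85 mm and grips with 20 to 120 N. Pads are 22 mm wide; open, the fingers measure 114 mm over their backs; the gripper's body (76 mm by 85 mm) begins 54 mm behind the grasp point. The pads swing forward as they close: fully open they stand 13 mm farther back than shut.
Start: joints at [-1.42, 0.398, 0.045, 1.537, -0.019, 1.207, -0.051], TCP at [0.161, 0.63, 0.231] pointing down, gripper open.
Joint ranges: [-2.82, 2.82], [-0.49, 2.23], [-1.37, 1.46], [0, 2.46], [-1.36, 4.5], [0.23, 2], [-2.94, 2.94]. Speed limits (rad/s): [2.57, 2.57, 3.14, 3.14, 3.14, 3.14, 3.14].

## Interface

Orientations are given as a unit quaternion [x, y, z, w].
In Python, from bench import ctrl, optics gives the robot as it stands (ctrl), with the cameras (optics).
- The arm moves only by the shell command python3 steer.py 'ROWS' [FORCE]. ROWS is a JSON object whose key "plan" holds a list of rows, 1 to 10 of them, each of 7 numbers: dx, dy, dz in m, then a rotation vector rx, ry, rz in rad, then the opening from 0.0 (shut) to 1.0 (fully open); each row is the pose to reach, as a shift and turn from the pose commanded when the command began, along the tool's axes at that moment; what a row does not reach only later rows make up. A row lasts 1/10 s, in which the tool goes at most 0.05 m and 0.15 rad, less where a joint would pass 70% of its speed; a pose out of reach is approached as far as the arm can. The fingers move at their own pace and stop on an object; FORCE is the grip in N (left out, the last holds). Time passes only in rows, so rows that do not move let the fingers close. It prints the time, the measured TCP pose, the force, the opening and the grip force at its end. Input that does not fit is refused with a message, and nothing moves.
- ctrl.get_state(): the state, without advancing time (a new reading comes with each control period).
- optics.camera(name): name is "scene" or "top"; returns the picture (420x560x3 uint8, blue, green, red); there is no depth.
- optics.calibration(name): a dict with "fx", "fy", "cx", "cy" (pixels), "world_from_camera" (4x4, takes a point from camera to world coordinates). Camera axes: x right, y up, looking along -z (the intrinsics and any distortion apply to the point x, -y, -z); pixel columns grow to the right and rows downward; lengths in m; the calibration is good to about 2 mm. A picture is of the moment at which its call begins. calibration takes no time and is no camera call.
- ctrl.sign_off(): hands the job in; it is judged then, once.
The state is a dict: "time": time; "joint_positions": joint angles; "qd": joint speeds; "effort": joint torques, N m; "tcp_pos": TCP position; "ee_rot": TCP orientation; "ft_force": force on the tool from outside, world axes, zero at the start; "moment": the same for the moment, N m; "finger_gap": opening from 0.0 (shut) to 1.0 (fully open); "grip_force": force on a finger pad.
Only numpy, scipy, OpenCV 4.12 (cv2) and the standard library are available. Lean on these libraries where they do the work, as an engineer would, in place of code of your own. Each camera call takes 0.05 s, during which the arm holds its last target. There are 200 camera calls.

## Task

Push the joystick control unit across the stone bench, nose first, into the fork on the microscope's floating plate until it sits fully home against the stop with both sprung catches in its side notches. Keep it flat on the bench, do not touch the joystick, and press with care: the plate floats on soft springs and must never be driven near its buffers. Leave the other things alone.

Things in the scene. Friction and masses are not known exactly. Their poses are not given: they have to be found in the camera images.
- unit: Pale green joystick control box, loose on the bench, 130 mm long (x), 100 wide (y), 42 high, about 0.5 kg; mass and bench friction vary (2 to 8 N slide it). Origin: centre of its underside; x points to its nose. Ends at x = +-65 mm, sides at y = +-50 mm. Faces upright from 3 to 42 mm high, good for pushing. The front 18 mm of both sides bevel inward by 6 mm.
- notch_l (a point): The notch in the unit's left (+y) side, 13 mm above the bench, 10 mm ahead of the unit's origin, 50 mm to its left: 14 mm wide, only below 22 mm height; above it the side is flush. The right side has its mirror image.
- joystick: Black joystick on the unit's top, must not be touched. Fixed to the unit; origin on the case top (42 mm up), 22 mm ahead of the unit's origin; foot radius 22 mm, rises to 116 mm above the bench.
- bay (a point): Home place of the unit, a point at bench height between the fork's arms, moving with the floating plate: the unit is home when its origin and x axis lie on this point and its x axis. x points into the fork (to the robot's left, +y, within about 0.3 rad), y to the left of that. Bare bench between the arms.
- stop (a point): Middle of the stop face at 20 mm height: an upright aluminium bar across the fork's end, 65 mm beyond bay along its x, 38 mm high. Behind it lies the cream floating plate, 290 x 270 mm, top 34 mm high, with a 130 mm high manipulator at its far left.
- mouth (a point): Middle of the fork's mouth at bench height, 51 mm before bay along its x. The two aluminium arms flare here to y = +-59 mm; from 30 mm before bay up to the stop their inner faces stand at y = +-54 mm (4 mm play a side). Arm tops 34 mm above the bench.
- catch (a point): The left sprung catch (the right arm has its mirror image), 13 mm high, 10 mm beyond bay: a round brass nose 9 mm proud of the arm, 2 N at rest plus 0.45 N/mm. The unit's bevels meet the catches 50 mm before home and push them aside (6 to 10 N over the bench friction), they rub along its sides (3 to 6 N), drop into the notches at home and hold it.
- plate (a joint): How far the floating plate (with fork, stop, catches) is pushed from rest along bay's x, in m; 0 at rest. It yields 1 mm per 1.2 N and springs back; buffers at 16 mm (19 N). More than 13 mm (16 N) counts as driven near the buffers.
- bottle: Clear bottle, bystander, 60 mm across, 115 mm high, origin at the centre of its underside.
- eyepiece: Black eyepiece standing on end, bystander, 46 mm across, 60 mm high, origin at the centre of its underside.
- tipbox: Grey box of pipette tips, bystander, 75 x 110 x 45 mm, origin at the centre of its underside.

How it is judged:
By the outcome, as a careful person would: the job done as asked, in the order asked, and still so for the second after the job is handed in, with the robot touching nothing.
It also fails if it takes over 67 s, if anything falls off the work surface, if the arm or the gripper's body presses on something with over 40 N, if the wrist force passes 120 N, or if a joint passes its speed limit or range.

## Working session

There is one attempt and no reset: what is moved stays moved. The work goes in short steps, Python scripts to look and compute and a shell command to move; the robot and the scene stay as the last step left them, time stands still between calls to the robot, and variables do not carry over. Pictures are saved under pics/ and viewed, at most 10 in all, crops included, and the job is handed in when it is done.

```bash
ls; mkdir -p pics; python3 - <<'E'
from bench import ctrl, optics
import cv2,numpy as np
np.set_printoptions(precision=4,suppress=True)
s=ctrl.get_state();print(s['time'],s['tcp_pos'],s['ee_rot'],s['ft_force'],ctrl.hold_point_z)
for n in('scene','top'):
    c=optics.calibration(n);print(n,c)
    cv2.imwrite(f'pics/{n}0.png',optics.camera(n))
E
```

```text
bench.py
pics
steer.py
0.0 [0.1605 0.6292 0.2303] [ 0.1245  0.9922 -0.001  -0.    ] [-0.5848 -0.5981 -0.2792] 0.0187
scene {'fx': 380.49567487881654, 'fy': 380.49567487881654, 'cx': 281.22464966716365, 'cy': 209.88555570554706, 'world_from_camera': array([[ 0.2853, -0.6205,  0.7305,  1.382 ],
       [ 0.9584,  0.1854, -0.2169, -0.3185],
       [-0.0009,  0.762 ,  0.6476,  0.7745],
       [ 0.    ,  0.    ,  0.    ,  1.    ]])}
top {'fx': 477.05560045057683, 'fy': 477.05560045057683, 'cx': 278.912993954407, 'cy': 205.9927284586047, 'world_from_camera': array([[ 0.0254,  0.9974, -0.0671,  0.5204],
       [-0.9997,  0.025 , -0.0077, -0.1087],
       [-0.0061,  0.0672,  0.9977,  1.3258],
       [ 0.    ,  0.    ,  0.    ,  1.    ]])}
```

View pics/top0.png

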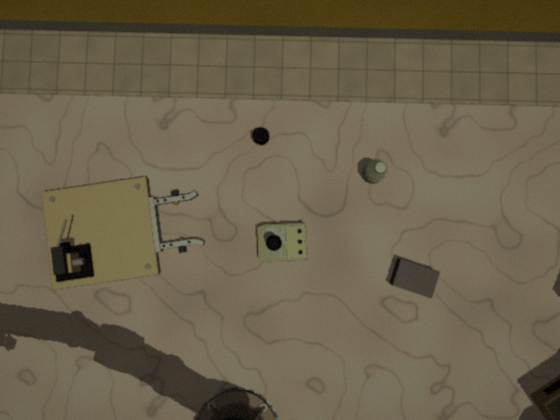

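View pics/scene0.png

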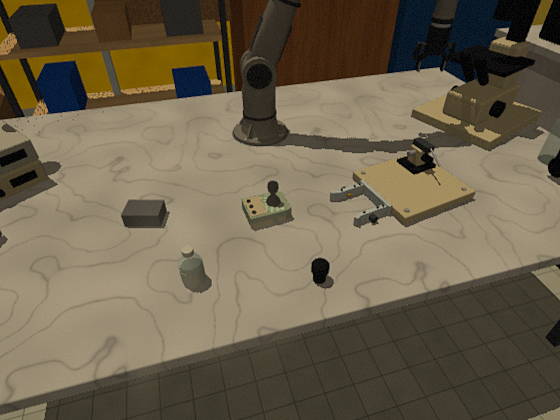

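The top view shows the unit at about (282,242) with its nose to the left. The fork arms reach from x≈155 to 205 at rows ≈197 and 244, and the plate is to their left. The eyepiece is at (261,135), the bottle at (375,170) and the tip box at (414,277). The scene view shows the same layout, with the joystick on the fork side. Next I'll measure.

```bash
cat > h.py <<'E'
from bench import ctrl, optics
import cv2,numpy as np
np.set_printoptions(precision=4,suppress=True)
def cast(n,px,z):
    c=optics.calibration(n);T=np.array(c['world_from_camera']);px=np.atleast_2d(np.asarray(px,float))
    d=np.c_[(px[:,0]-c['cx'])/c['fx'],-(px[:,1]-c['cy'])/c['fy'],-np.ones(len(px))]@T[:3,:3].T
    o=T[:3,3];return (o+d*((z-o[2])/d[:,2])[:,None])[:,:2]
E
python3 - <<'E'
from h import *
im=cv2.imread('pics/top0.png');hsv=cv2.cvtColor(im,cv2.COLOR_BGR2HSV)
for p in [(295,232),(288,255),(100,200),(175,199),(180,244),(154,220),(185,198),(220,220),(330,230),(265,256)]: print(p,hsv[p[1],p[0]],im[p[1],p[0]])
c=im[170:290,130:330];cv2.imwrite('pics/crop0.png',cv2.convertScaleAbs(cv2.resize(c,None,fx=4,fy=4,interpolation=cv2.INTER_CUBIC),alpha=1.6))
E
```

```text
(295, 232) [ 30  80 127] [ 87 127 127]
(288, 255) [ 32  79 126] [ 87 126 124]
(100, 200) [ 23 104 123] [ 73 111 123]
(175, 199) [ 39  38 128] [109 128 122]
(180, 244) [ 37  34 129] [112 129 125]
(154, 220) [ 28  40 121] [102 120 121]
(185, 198) [ 38  38 121] [103 121 116]
(220, 220) [ 18  74 124] [ 88 110 124]
(330, 230) [ 17  67 118] [ 87 105 118]
(265, 256) [ 33  71 112] [ 81 112 109]
```

View pics/crop0.png

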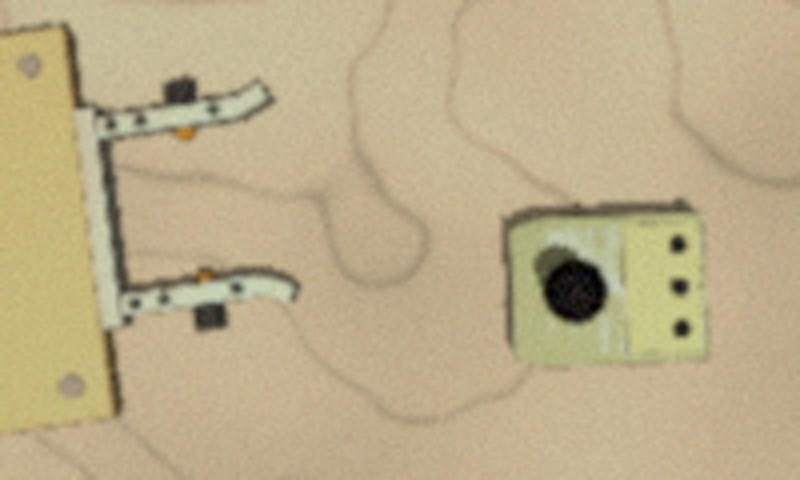

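The enlarged crop (4x, origin 130,170) shows the stop bar's face from crop (98,110) to (125,325). The arms' inner edges run from about (105,138) to (220,121) and from (125,290) to (240,273). The brass catches are at (185,132) and (205,275). The unit's top spans about (510..705, 212..358).

```bash
cat >> h.py <<'E'
def unit(im,x0=225,x1=330):
    hsv=cv2.cvtColor(cv2.resize(im,None,fx=4,fy=4,interpolation=cv2.INTER_CUBIC),cv2.COLOR_BGR2HSV)
    hsv=cv2.GaussianBlur(hsv,(9,9),0)
    m=cv2.inRange(hsv,(24,45,60),(45,255,255));m[:,:x0*4]=0;m[:,x1*4:]=0;m[:190*4]=0;m[290*4:]=0
    m=cv2.morphologyEx(m,cv2.MORPH_OPEN,np.ones((9,9)))
    cs,_=cv2.findContours(m,cv2.RETR_EXTERNAL,cv2.CHAIN_APPROX_NONE);c=max(cs,key=cv2.contourArea)[:,0]
    w=cast('top',(c+.5)/4-.5,.042);(ctr,sz,a)=cv2.minAreaRect((w*1000).astype(np.float32))
    b=cv2.boxPoints((ctr,sz,a));e=[b[1]-b[0],b[2]-b[1]];e=max(e,key=np.linalg.norm);e=e if e[1]>0 else -e
    return np.array(ctr)/1000,np.arctan2(e[1],e[0]),sz
E
python3 - <<'E'
from h import *
im=cv2.imread('pics/top0.png')
c,a,s=unit(im);print('unit',c,np.degrees(a),s)
P=lambda q:(np.array(q,float)+.5)/4-.5+np.array([130,170])
# aluminium mask
big=cv2.resize(im,None,fx=4,fy=4,interpolation=cv2.INTER_CUBIC);hsv=cv2.GaussianBlur(cv2.cvtColor(big,cv2.COLOR_BGR2HSV),(7,7),0)
m=cv2.inRange(hsv,(22,10,85),(60,58,255))[680:1160,520:840];cv2.imwrite('pics/mask.png',m)
def edges(cols,lo,hi):
    r=[]
    for x in cols:
        y=np.flatnonzero(m[lo:hi,x])+lo
        if len(y)>8:r.append((x,y.min()-.5,y.max()+.5))
    return np.array(r)
U=edges(range(125,205,5),75,150);L=edges(range(145,225,5),260,320)
def line(xs,ys,z):
    w=cast('top',P(np.c_[xs,ys]),z)
    vx,vy,x,y=cv2.fitLine((w*1000).astype(np.float32),cv2.DIST_HUBER,0,.01,.01).ravel()
    if vy<0:vx,vy=-vx,-vy
    return np.array([x,y])/1000,np.array([vx,vy])
ls={}
for n,E in(('U',U),('L',L)):
    for k in(1,2):
        ls[n,k]=line(E[:,0],E[:,k],.034);print(n,k,ls[n,k][0],np.degrees(np.arctan2(*ls[n,k][1][::-1])))
# stop face: right edge of bar between arms
r=[]
for y in range(160,270,5):
    x=np.flatnonzero(m[y,60:150])+60
    if len(x):r.append((x.max()+.5,y))
r=np.array(r);p,d=line(r[:,0],r[:,1],.038);print('stop',p,np.degrees(np.arctan2(*d[::-1])))
b=np.mean([np.arctan2(*ls[k][1][::-1]) for k in ls]);X=np.array([np.cos(b),np.sin(b)]);Y=np.array([-X[1],X[0]])
for k in ls:print(k,'lat',ls[k][0]@Y)
print('axis deg',np.degrees(b),'stop along',p@X,'unit along/lat',c@X,c@Y)
print('catch',cast('top',P([(186,132),(206,275)]),.013)@np.c_[X,Y])
E
```

```text
unit [ 0.511 -0.108] 94.13294 (102.9064712524414, 132.1976776123047)
U 1 [0.6259 0.1997] 98.18184
U 2 [0.611  0.1947] 104.47853
L 1 [0.5062 0.1744] 100.33096
L 2 [0.4904 0.1776] 101.20799
stop [0.5634 0.2331] 10.167614
('U', 1) lat -0.6525377
('U', 2) lat -0.63702565
('L', 1) lat -0.5302415
('L', 2) lat -0.5153121
axis deg 101.04983 stop along 0.120769225 unit along/lat -0.20389363349442918 -0.4808227955279462
catch [[ 0.0652 -0.6351]
 [ 0.0666 -0.5354]]
```

View pics/mask.png

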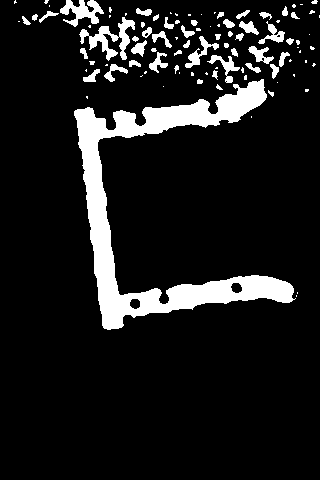

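The fit agrees with the given sizes: the inner gap is 107 mm (108 given), the catches are about 10 mm beyond bay, and the unit measures 132x103. That puts bay at about (0.562, 0.167) with its axis at 100.3°. The unit is about 99 mm off that axis on the robot's side. I'll push it sideways onto the axis first, then from behind.

```bash
cat >> h.py <<'E'
from scipy.spatial.transform import Rotation as Ro
def go(pos,yaw,tilt=0,ref=None):
    s=ctrl.get_state();p0,R0=(s['tcp_pos'],Ro.from_quat(s['ee_rot'])) if ref is None else ref
    a=np.radians(yaw);M=np.c_[[-np.sin(a),np.cos(a),0],[np.cos(a),np.sin(a),0],[0,0,-1]]
    R=Ro.from_matrix(M)*Ro.from_rotvec([0,tilt,0])
    print(R0.inv().apply(np.array(pos)-p0).round(4),(R0.inv()*R).as_rotvec().round(4));return np.array(pos),R
E
python3 - <<'E'
from h import *
r=go((.45,.25,.23),94);r=go((.41,-.105,.20),94,-.25,r)
print(cast('top',[(261,130),(375,170),(414,277)],.05))
E
```

```text
[-0.3742 -0.296   0.0009] [-0.0018 -0.0002 -0.3195]
[ 0.0647 -0.3513  0.03  ] [ 0.   -0.25  0.  ]
[[ 0.8113 -0.045 ]
 [ 0.7097 -0.3548]
 [ 0.4266 -0.4614]]
```

```bash
python3 steer.py '{"plan":[[-0.374,-0.296,0,0,0,-0.32,0.6],[-0.374,-0.296,0,0,0,-0.32,0.6],[-0.374,-0.296,0,0,0,-0.32,0.6],[-0.374,-0.296,0,0,0,-0.32,0.6],[-0.374,-0.296,0,0,0,-0.32,0.6],[-0.374,-0.296,0,0,0,-0.32,0.6],[-0.374,-0.296,0,0,0,-0.32,0.6],[-0.374,-0.296,0,0,0,-0.32,0.6],[-0.374,-0.296,0,0,0,-0.32,0.6],[-0.374,-0.296,0,0,0,-0.32,0.6]]}'
python3 - <<'E'
from h import *
go((.41,-.105,.20),94,-.25);print(ctrl.get_state()['joint_positions'])
E
```

```text
time: 1.1
tcp_pos: [0.4522, 0.2457, 0.2312]
ee_rot: [-0.032, 0.999, -0.001, 0.0]
ft_force: [0.0, 0.4, -0.6]
finger_gap: 0.603
grip_force: 0.0
[ 0.0647 -0.3472  0.0318] [-0.0024 -0.2493 -0.0052]
[-0.8143  0.1592  0.2609  1.8613 -0.0433  1.127   1.0972]
```

```bash
python3 steer.py '{"plan":[[0.065,-0.347,0.03,0,-0.25,0,0.6],[0.065,-0.347,0.03,0,-0.25,0,0.6],[0.065,-0.347,0.03,0,-0.25,0,0.6],[0.065,-0.347,0.03,0,-0.25,0,0.6],[0.065,-0.347,0.03,0,-0.25,0,0.6],[0.065,-0.347,0.03,0,-0.25,0,0.6],[0.065,-0.347,0.03,0,-0.25,0,0.6],[0.065,-0.347,0.03,0,-0.25,0,0.6],[0.065,-0.347,0.03,0,-0.25,0,0.6],[0.065,-0.347,0.03,0,-0.25,0,0.6]]}'
python3 - <<'E'
from h import *
r=go((.43,-.11,.014),94,-.25);print(ctrl.get_state()['joint_positions'])
im=optics.camera('top');cv2.imwrite('pics/t1.png',im);print(unit(im))
E
```

```text
time: 2.1
tcp_pos: [0.4095, -0.0989, 0.2012]
ee_rot: [-0.036, 0.992, 0.005, 0.125]
ft_force: [0.6, 0.6, 0.1]
finger_gap: 0.603
grip_force: 0.0
[ 0.0273 -0.0126  0.1863] [ 0.0007 -0.0001  0.002 ]
[-0.6261 -0.2252  0.7131  2.259   0.1463  0.811   1.6474]
(array([ 0.5101, -0.1078]), np.float32(1.6365536), (103.92078399658203, 132.32098388671875))
```

```bash
python3 steer.py '{"plan":[[0.027,-0.012,0.186,0,0,0,0.6],[0.027,-0.012,0.186,0,0,0,0.6],[0.027,-0.012,0.186,0,0,0,0.6],[0.027,-0.012,0.186,0,0,0,0.6],[0.027,-0.012,0.186,0,0,0,0.6],[0.027,-0.012,0.186,0,0,0,0.6]]}'
python3 - <<'E'
from h import *
im=optics.camera('scene');cv2.imwrite('pics/s1.png',cv2.resize(im[60:270,150:430],None,fx=2.8,fy=2.8));s=ctrl.get_state();print(s['tcp_pos'],s['joint_positions'])
go((.45,-.11,.014),94,-.25)
E
```

```text
time: 2.75
tcp_pos: [0.4267, -0.1099, 0.0098]
ee_rot: [-0.034, 0.992, 0.005, 0.119]
ft_force: [-0.8, -0.8, -0.1]
finger_gap: 0.601
grip_force: 0.0
[ 0.4278 -0.1102  0.0118] [-0.3294  0.3286  0.6086  2.3948 -0.8459  0.3482  2.6563]
[-0.022  -0.0013  0.0032] [ 0.0013 -0.007  -0.0005]
```

View pics/s1.png

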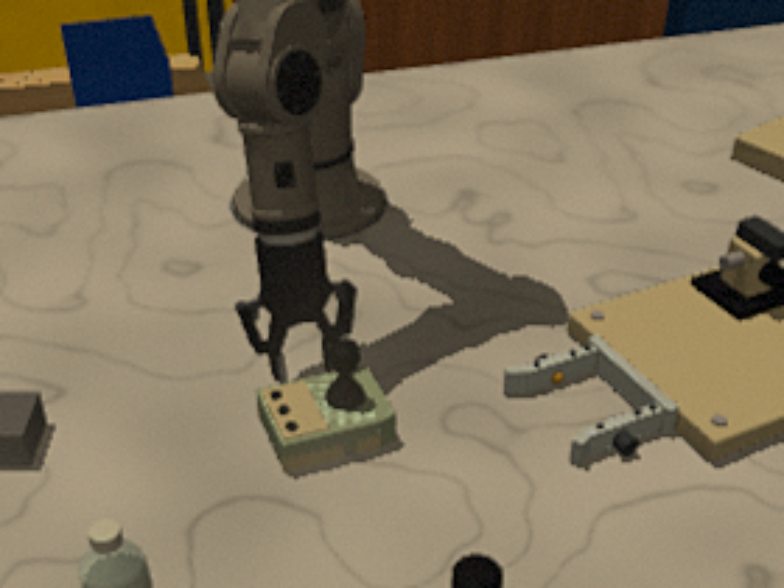

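The gripper is down at the unit's robot-side face, with fingers spread and joystick clear.

```bash
python3 - <<'E'
from h import *
go((.445,-.11,.014),94,-.25)
go((.535,-.105,.014),100.3,-.25)
E
```

```text
[-0.0172 -0.001   0.002 ] [ 0.0013 -0.007  -0.0005]
[-0.1047 -0.0022  0.0237] [-0.0256 -0.0069 -0.1071]
```

```bash
python3 steer.py '{"plan":[[-0.01,0,0.002,0,0,0,0.6],[-0.018,0,0.003,0,0,0,0.6],[-0.027,0,0.005,-0.003,0,-0.01,0.6],[-0.038,-0.001,0.008,-0.006,0,-0.025,0.6],[-0.05,-0.001,0.011,-0.01,0,-0.04,0.6],[-0.062,-0.001,0.013,-0.013,0,-0.055,0.6],[-0.074,-0.002,0.016,-0.017,0,-0.07,0.6],[-0.086,-0.002,0.019,-0.021,0,-0.085,0.6],[-0.096,-0.002,0.0215,-0.024,0,-0.1,0.6],[-0.1047,-0.002,0.0237,-0.026,0,-0.107,0.6]]}'
python3 - <<'E'
from h import *
im=optics.camera('top');cv2.imwrite('pics/t2.png',im);c,a,s=unit(im);print(c,np.degrees(a),s)
b=np.radians(100.3);X=np.array([np.cos(b),np.sin(b)]);Y=np.array([-X[1],X[0]]);print(c@X-.0636,c@Y+.5826)
cv2.imwrite('pics/t2c.png',cv2.convertScaleAbs(cv2.resize(im[150:290,130:330],None,fx=4,fy=4),alpha=1.6))
E
```

```text
time: 3.8
tcp_pos: [0.5381, -0.1052, 0.0175]
ee_rot: [-0.09, 0.988, 0.011, 0.124]
ft_force: [-5.5, -1.4, 3.7]
finger_gap: 0.6
grip_force: 2.5
[ 0.5947 -0.0986] 100.20778 (103.67919921875, 133.2115936279297)
-0.266938442473887 0.015140783107847722
```

View pics/t2c.png

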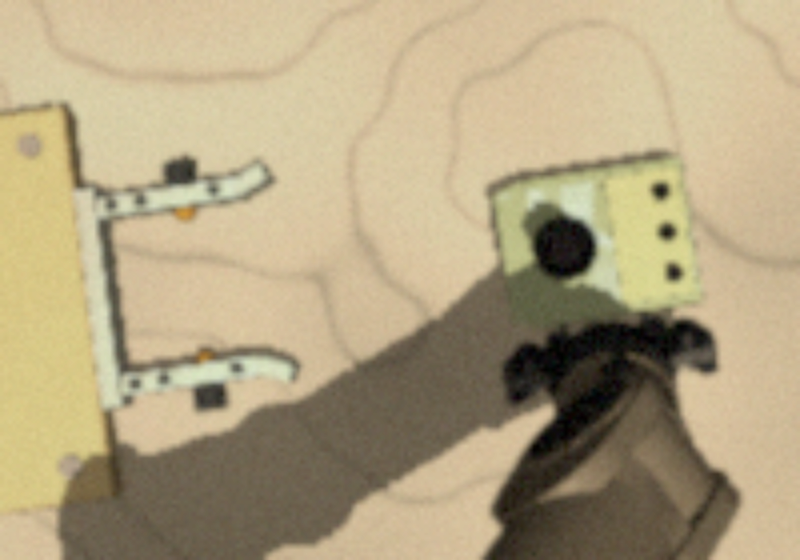

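The crop shows the unit turned parallel with the fork and 15 mm short of the axis, with the gripper clear of the joystick. I'll finish the sideways push and then back off.

```bash
python3 steer.py '{"plan":[[-0.004,0,0.001,0,0,0,0.6],[-0.008,0,0.002,0,0,0,0.6],[-0.0115,0,0.003,0,0,0,0.6],[-0.0145,0,0.0037,0,0,0,0.6],[-0.0145,0,0.0037,0,0,0,0.6]]}'
python3 steer.py '{"plan":[[0.015,0,-0.004,0,0,0,0.6],[0.04,0,-0.02,0,0,0,0.6],[0.05,0,-0.06,0,0,0,0.6],[0.05,0,-0.11,0,0,0,0.6],[0.05,0,-0.16,0,0,0,0.6],[0.05,0,-0.16,0,0,0,0.6]]}'
python3 - <<'E'
from h import *
im=optics.camera('top');cv2.imwrite('pics/t3.png',im);c,a,s=unit(im);print(c,np.degrees(a),s)
b=np.radians(100.3);X=np.array([np.cos(b),np.sin(b)]);Y=np.array([-X[1],X[0]]);print(c@X-.0636,c@Y+.5826)
print(ctrl.get_state()['joint_positions'])
B=X*.0636+Y*-.5826
pre=B+X*(c@X-.0636-.065-.035);print(B,pre)
r=go((*pre,.2),10.3);go((*pre,.2),190.3)
E
```

```text
time: 4.35
tcp_pos: [0.5524, -0.1025, 0.0173]
ee_rot: [-0.089, 0.988, 0.01, 0.124]
ft_force: [-1.5, -0.8, 0.1]
finger_gap: 0.596
grip_force: 0.8
time: 4.95
tcp_pos: [0.4697, -0.1178, 0.1662]
ee_rot: [-0.09, 0.987, 0.012, 0.131]
ft_force: [1.2, 0.2, 0.5]
finger_gap: 0.602
grip_force: 0.0
[ 0.608  -0.0956] 99.37766 (100.7657241821289, 133.14576721191406)
-0.26641113685173207 0.0014971035067506966
[-0.7176  0.0547  0.9868  2.1933 -0.2475  0.6964  2.1893]
[0.5618 0.1667] [ 0.6274 -0.1938]
[-0.1466 -0.1043  0.0019] [0.2059 0.2039 1.564 ]
[-0.1466 -0.1043  0.0019] [-0.2038  0.2057 -1.5581]
```

```bash
python3 steer.py '{"plan":[[-0.01,-0.05,0,0.03,0.03,0.15,0.6],[-0.03,-0.104,0,0.06,0.06,0.35,0.6],[-0.147,-0.104,0.002,0.206,0.204,1.564,0.6],[-0.147,-0.104,0.002,0.206,0.204,1.564,0.6],[-0.147,-0.104,0.002,0.206,0.204,1.564,0.6],[-0.147,-0.104,0.002,0.206,0.204,1.564,0.6],[-0.147,-0.104,0.002,0.206,0.204,1.564,0.6],[-0.147,-0.104,0.002,0.206,0.204,1.564,0.6],[-0.147,-0.104,0.002,0.206,0.204,1.564,0.6],[-0.147,-0.104,0.002,0.206,0.204,1.564,0.6]]}'
python3 steer.py '{"plan":[[0,0,0,0,0,0.01,0.6],[0,0,0,0,0,0.01,0.6]]}'
python3 - <<'E'
from h import *
s=ctrl.get_state();print(s['joint_positions'])
go((.6274,-.1938,.014),10.3)
im=optics.camera('top');cv2.imwrite('pics/t4.png',im);c,a,s=unit(im);print(c,np.degrees(a),s)
E
```

```text
time: 6.0
tcp_pos: [0.625, -0.1941, 0.1914]
ee_rot: [0.609, 0.794, -0.005, 0.003]
ft_force: [0.2, 0.2, -0.6]
finger_gap: 0.6
grip_force: 0.0
time: 6.2
tcp_pos: [0.6245, -0.1948, 0.1924]
ee_rot: [0.61, 0.793, -0.005, 0.004]
ft_force: [-0.7, 0.8, 0.5]
finger_gap: 0.601
grip_force: 0.0
[-0.5055  0.7615  1.2097  1.5941 -0.7231  1.2974  1.0719]
[0.0026 0.0036 0.1784] [-0.0026  0.013   0.0801]
[ 0.6346 -0.0541] 132.2656 (47.72629928588867, 91.46593475341797)
```

```bash
python3 steer.py '{"plan":[[0.0026,0.0036,0.178,0,0.013,0.08,0.6],[0.0026,0.0036,0.178,0,0.013,0.08,0.6],[0.0026,0.0036,0.178,0,0.013,0.08,0.6],[0.0026,0.0036,0.178,0,0.013,0.08,0.6],[0.0026,0.0036,0.178,0,0.013,0.08,0.6],[0.0026,0.0036,0.178,0,0.013,0.08,0.6]]}'
python3 - <<'E'
from h import *
b=np.radians(100.3);X=np.array([np.cos(b),np.sin(b)]);Y=np.array([-X[1],X[0]])
s=ctrl.get_state();p=s['tcp_pos'][:2];print(s['joint_positions'],'tool along,lat',p@X-.0636,p@Y+.5826)
B=X*.0636+Y*-.5826
go((*(B-X*.2),.014),10.3)
for n in('top','scene'): im=optics.camera(n);cv2.imwrite(f'pics/{n}5.png',im)
im=cv2.imread('pics/top5.png');cv2.imwrite('pics/t5c.png',cv2.convertScaleAbs(cv2.resize(im[150:290,150:350],None,fx=4,fy=4),alpha=1.6))
E
```

```text
time: 6.85
tcp_pos: [0.6281, -0.1939, 0.0172]
ee_rot: [0.641, 0.767, -0.0, 0.0]
ft_force: [-0.1, -0.3, 1.0]
finger_gap: 0.602
grip_force: 0.0
[-0.4236  0.9365  1.04    1.7121 -0.9194  1.0612  1.1134] tool along,lat -0.36670015736747263 -0.0006649025972804701
[ 0.1667 -0.0009  0.0031] [ 0.0001  0.0008 -0.0016]
```

View pics/t5c.png

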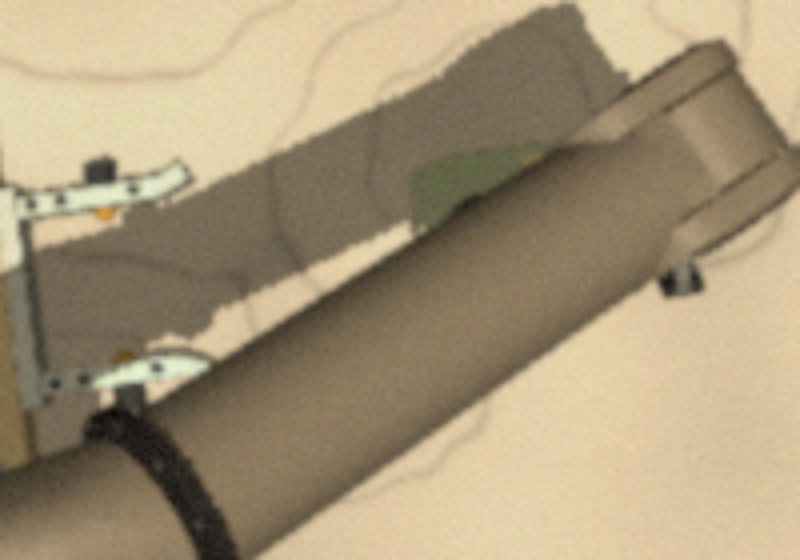

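The arm hides the unit in the top view, but the tool is centred on the axis (lateral error under 1 mm). I'll push it to just before the mouth.

```bash
python3 steer.py '{"plan":[[0.012,0,0.001,0,0,0,0.6],[0.02,0,0.002,0,0,0,0.6],[0.026,0,0.003,0,0,0,0.6],[0.034,0,0.003,0,0,0,0.6],[0.044,0,0.003,0,0,0,0.6],[0.054,0,0.003,0,0,0,0.6],[0.064,0,0.003,0,0,0,0.6],[0.072,0,0.003,0,0,0,0.6],[0.078,0,0.003,0,0,0,0.6],[0.082,0,0.003,0,0,0,0.6]]}'
python3 - <<'E'
from h import *
b=np.radians(100.3);X=np.array([np.cos(b),np.sin(b)]);Y=np.array([-X[1],X[0]])
s=ctrl.get_state();p=s['tcp_pos'][:2];print(s['joint_positions'],'tool along,lat',p@X-.0636,p@Y+.5826)
B=X*.0636+Y*-.5826
go((*(B-X*.2),.014),10.3)
for n in('top','scene'): im=optics.camera(n);cv2.imwrite(f'pics/{n}6.png',im)
cv2.imwrite('pics/s6c.png',cv2.convertScaleAbs(cv2.resize(im[60:270,180:460],None,fx=2.8,fy=2.8),alpha=1.4))
E
```

```text
time: 7.95
tcp_pos: [0.6135, -0.1127, 0.0138]
ee_rot: [0.642, 0.767, -0.0, 0.0]
ft_force: [1.0, -4.5, 3.6]
finger_gap: 0.6
grip_force: 2.4
[-0.5825  0.9086  1.0561  1.8009 -0.9309  1.0251  1.0308] tool along,lat -0.2841688715155619 -0.0008720866990484799
[ 0.0842 -0.001  -0.0003] [-0.0001  0.0012 -0.0021]
```

View pics/s6c.png

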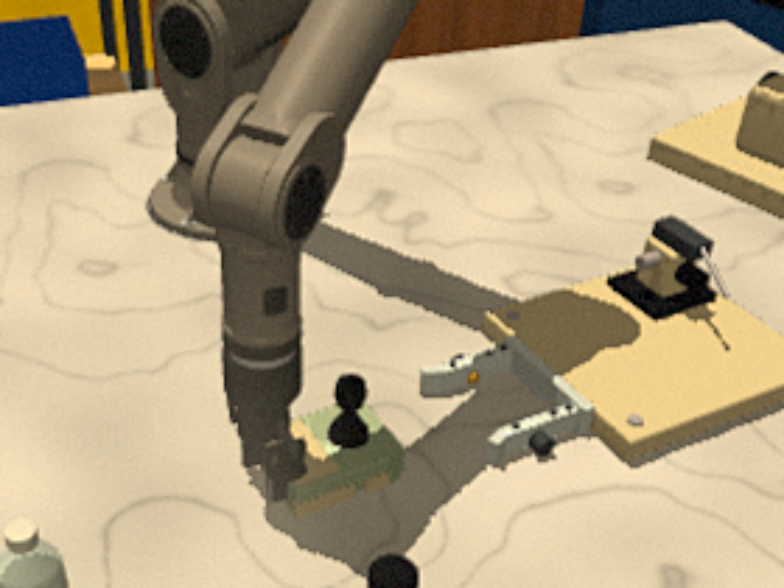

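The unit is flat against both fingers, lined up with the fork, and the arm is well clear of the joystick. I'll push on to the mouth, then check the lateral fit in the scene view.

```bash
python3 steer.py '{"plan":[[0.008,-0.001,0,0,0,0,0.6],[0.018,-0.001,0,0,0,0,0.6],[0.028,-0.001,0,0,0,0,0.6],[0.038,-0.001,0,0,0,0,0.6],[0.048,-0.001,0,0,0,0,0.6],[0.058,-0.001,0,0,0,0,0.6],[0.066,-0.001,0,0,0,0,0.6],[0.072,-0.001,0,0,0,0,0.6],[0.077,-0.001,0,0,0,0,0.6],[0.08,-0.001,0,0,0,0,0.6]]}'
python3 - <<'E'
from h import *
b=np.radians(100.3);X=np.array([np.cos(b),np.sin(b)]);Y=np.array([-X[1],X[0]])
s=ctrl.get_state();p=s['tcp_pos'][:2];print('tool along,lat',p@X-.0636,p@Y+.5826)
for n in('top','scene'): im=optics.camera(n);cv2.imwrite(f'pics/{n}7.png',im)
t=cv2.imread('pics/top7.png')[160:270,150:300]
a=cv2.resize(im[150:260,270:420],None,fx=4,fy=4);t=cv2.resize(t,None,fx=4,fy=4)[:160]
cv2.imwrite('pics/7c.png',cv2.convertScaleAbs(np.vstack([a,t]),alpha=1.6))
E
```

```text
time: 9.05
tcp_pos: [0.598, -0.0336, 0.0132]
ee_rot: [0.642, 0.767, -0.0, -0.0]
ft_force: [0.7, -3.5, -0.0]
finger_gap: 0.599
grip_force: 1.4
tool along,lat -0.2035612982772983 0.00021440294738639398
```

View pics/7c.png

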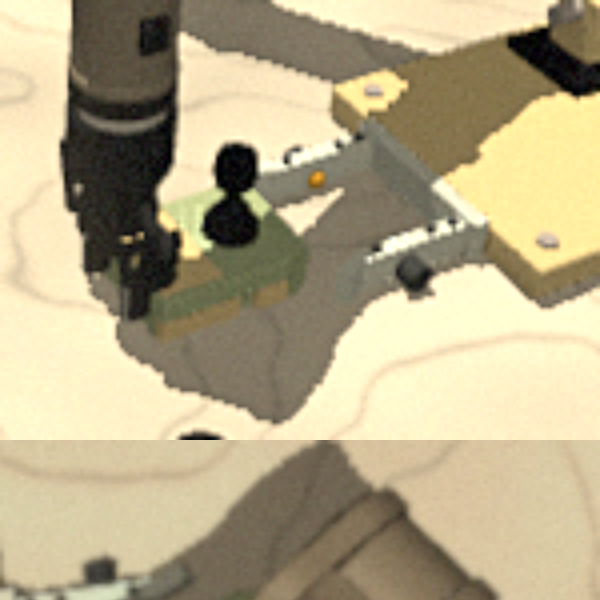

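The unit is at the mouth and heading between the arms. I'll check the right edge numerically.

```bash
python3 - <<'E'
from h import *
b=np.radians(100.3);X=np.array([np.cos(b),np.sin(b)]);Y=np.array([-X[1],X[0]])
f=lambda q,z:(cast('scene',(np.array(q,float)+.5)/4-.5+[270,150],z)@np.c_[X,Y]+[-.0636,.5826])
print('unit right top edge',f([(152,310),(215,285),(285,258)],.042))
print('R arm outer top edge',f([(365,264),(470,228)],.034),'arm L inner',f([(275,180),(360,155)],.034))
print('catch L',f([(318,180)],.013))
E
```

```text
unit right top edge [[-0.2026 -0.0519]
 [-0.149  -0.0495]
 [-0.0877 -0.0475]]
R arm outer top edge [[-0.033  -0.0726]
 [ 0.0627 -0.0747]] arm L inner [[-0.0365  0.0419]
 [ 0.0425  0.0383]]
catch L [[0.0112 0.0478]]
```

```bash
python3 steer.py '{"plan":[[0.008,0,0,0,0,0,0.6],[0.016,0,0,0,0,0,0.6],[0.024,0,0,0,0,0,0.6],[0.031,0,0,0,0,0,0.6],[0.036,0,0,0,0,0,0.6],[0.04,0,0,0,0,0,0.6]]}'
python3 steer.py '{"plan":[[0.006,0,0,0,0,0,0.6],[0.013,0,0,0,0,0,0.6],[0.019,0,0,0,0,0,0.6],[0.024,0,0,0,0,0,0.6],[0.026,0,0,0,0,0,0.6]]}'
python3 - <<'E'
from h import *
go((.5618+.1788*.12,.1667-.9839*.12,.013),10.3)
E
```

```text
time: 9.75
tcp_pos: [0.591, 0.0059, 0.0133]
ee_rot: [0.641, 0.767, -0.0, -0.0]
ft_force: [-0.5, -1.9, -2.0]
finger_gap: 0.603
grip_force: 1.1
time: 10.25
tcp_pos: [0.5865, 0.0316, 0.0133]
ee_rot: [0.641, 0.767, -0.0, -0.0]
ft_force: [1.0, -2.1, -1.0]
finger_gap: 0.597
grip_force: 1.1
[ 0.0174 -0.0002  0.0003] [-0.0008 -0.     -0.0014]
```

```bash
for i in 1; do python3 steer.py '{"plan":[[0.003,0,0,0,0,0,0.6],[0.006,0,0,0,0,0,0.6],[0.009,0,0,0,0,0,0.6],[0.012,0,0,0,0,0,0.6]]}'; done | grep -E 'pos|ft_|time'
python3 steer.py '{"plan":[[0.003,0,0,0,0,0,0.6],[0.006,0,0,0,0,0,0.6],[0.008,0,0,0,0,0,0.6]]}'| grep -E 'pos|ft_|time'
python3 steer.py '{"plan":[[0.003,0,0,0,0,0,0.6],[0.006,0,0,0,0,0,0.6],[0.008,0,0,0,0,0,0.6]]}'| grep -E 'pos|ft_|time'
```

```text
time: 10.65
tcp_pos: [0.585, 0.0422, 0.0136]
ft_force: [2.1, -3.6, -1.4]
time: 10.95
tcp_pos: [0.5839, 0.0492, 0.0139]
ft_force: [2.7, -6.6, -0.6]
time: 11.25
tcp_pos: [0.5825, 0.0549, 0.0142]
ft_force: [2.6, -8.0, 0.3]
```

```bash
python3 steer.py '{"plan":[[0.003,0,0,0,0,0,0.6],[0.006,0,0,0,0,0,0.6],[0.008,0,0,0,0,0,0.6]]}'| grep -E 'pos|ft_|time'
python3 steer.py '{"plan":[[0.003,0,0,0,0,0,0.6],[0.006,0,0,0,0,0,0.6],[0.008,0,0,0,0,0,0.6]]}'| grep -E 'pos|ft_|time'
```

```text
time: 11.55
tcp_pos: [0.5812, 0.0615, 0.0145]
ft_force: [2.4, -11.8, 0.3]
time: 11.85
tcp_pos: [0.5795, 0.0708, 0.0141]
ft_force: [2.5, -7.6, -0.6]
```

```bash
python3 steer.py '{"plan":[[0.003,0,0,0,0,0,0.6],[0.006,0,0,0,0,0,0.6],[0.008,0,0,0,0,0,0.6]]}'| grep -E 'pos|ft_|time'
python3 steer.py '{"plan":[[0.002,0,0,0,0,0,0.6],[0.004,0,0,0,0,0,0.6],[0.006,0,0,0,0,0,0.6]]}'| grep -E 'pos|ft_|time'
```

```text
time: 12.15
tcp_pos: [0.5781, 0.0792, 0.014]
ft_force: [2.8, -7.0, -0.4]
time: 12.45
tcp_pos: [0.577, 0.0849, 0.014]
ft_force: [2.7, -7.1, -0.2]
```

```bash
for k in 1 ; do python3 steer.py '{"plan":[[0.002,0,0,0,0,0,0.6],[0.004,0,0,0,0,0,0.6]]}'| grep -E 'pos|ft_|time'; python3 steer.py '{"plan":[[0.0015,0,0,0,0,0,0.6],[0.003,0,0,0,0,0,0.6]]}'| grep -E 'pos|ft_|time'; done
```

```text
time: 12.65
tcp_pos: [0.5763, 0.0888, 0.014]
ft_force: [2.9, -7.3, -0.1]
time: 12.85
tcp_pos: [0.5752, 0.094, 0.0136]
ft_force: [0.5, -3.6, -0.1]
```

```bash
python3 steer.py '{"plan":[[0.0015,0,0,0,0,0,0.6],[0.003,0,0,0,0,0,0.6]]}'| grep -E 'pos|ft_|time'
```

```text
time: 13.05
tcp_pos: [0.5749, 0.0961, 0.0136]
ft_force: [2.1, -5.9, -0.8]
```

The force dropped (the catches snapped in) and is rising again against the stop. I'll seat it gently.

```bash
python3 steer.py '{"plan":[[0.001,0,0,0,0,0,0.6],[0.002,0,0,0,0,0,0.6],[0.002,0,0,0,0,0,0.6]]}'| grep -E 'pos|ft_|time'; python3 steer.py '{"plan":[[0.001,0,0,0,0,0,0.6],[0.002,0,0,0,0,0,0.6],[0.002,0,0,0,0,0,0.6]]}'| grep -E 'pos|ft_|time'
```

```text
time: 13.35
tcp_pos: [0.5746, 0.0976, 0.0136]
ft_force: [2.3, -6.7, -1.5]
time: 13.65
tcp_pos: [0.5744, 0.099, 0.0136]
ft_force: [3.2, -8.0, -1.8]
```

```bash
python3 steer.py '{"plan":[[0.001,0,0,0,0,0,0.6],[0.002,0,0,0,0,0,0.6],[0.002,0,0,0,0,0,0.6]]}'| grep -E 'pos|ft_|time'; python3 steer.py '{"plan":[[-0.004,0,0,0,0,0,0.6],[-0.008,0,0,0,0,0,0.6],[-0.012,0,0,0,0,0,0.6],[-0.018,0,0,0,0,0,0.6],[-0.03,0,0,0,0,0,0.6],[-0.05,0,-0.01,0,0,0,0.6],[-0.06,0,-0.05,0,0,0,0.6],[-0.06,0,-0.1,0,0,0,0.6],[-0.06,0,-0.15,0,0,0,0.6],[-0.06,0,-0.2,0,0,0,0.6]]}'| grep -E 'pos|ft_|time'
python3 - <<'E'
from h import *
go((.33,-.33,.25),10.3)
E
```

```text
time: 13.95
tcp_pos: [0.5742, 0.1003, 0.0137]
ft_force: [3.3, -8.9, -2.2]
time: 14.95
tcp_pos: [0.5839, 0.042, 0.2162]
ft_force: [1.8, 0.6, 0.1]
[-0.3223 -0.3145 -0.0335] [-0.0002  0.0007 -0.0055]
```

```bash
python3 steer.py '{"plan":[[-0.3,-0.2,-0.03,0,0,0,0.6],[-0.3,-0.2,-0.03,0,0,0,0.6],[-0.3,-0.2,-0.03,0,0,0,0.6],[-0.3,-0.2,-0.03,0,0,0,0.6],[-0.3,-0.2,-0.03,0,0,0,0.6],[-0.3,-0.2,-0.03,0,0,0,0.6],[-0.3,-0.2,-0.03,0,0,0,0.6],[-0.3,-0.2,-0.03,0,0,0,0.6],[-0.3,-0.2,-0.03,0,0,0,0.6],[-0.3,-0.2,-0.03,0,0,0,0.6]]}'| grep -E 'pos|ft_|time'
python3 - <<'E'
from h import *
for n in('top','scene'): im=optics.camera(n);cv2.imwrite(f'pics/{n}8.png',im)
t=cv2.imread('pics/top8.png')
c,a,s=unit(t,150,260);print(c,np.degrees(a),s)
b=np.radians(100.3);X=np.array([np.cos(b),np.sin(b)]);Y=np.array([-X[1],X[0]]);print(c@X-.0636,c@Y+.5826)
A=cv2.resize(im[150:240,300:420],None,fx=3.3,fy=3.3);B=cv2.resize(t[180:270,130:250],None,fx=3.3,fy=3.3)
cv2.imwrite('pics/8c.png',cv2.convertScaleAbs(np.hstack([A,B]),alpha=1.6))
E
```

```text
time: 15.95
tcp_pos: [0.4404, -0.2858, 0.2436]
ft_force: [0.7, 0.1, -1.2]
[0.5605 0.1688] 100.75173 (109.83751678466797, 138.41004943847656)
0.0022144900408615775 0.0009460130403127209
```

View pics/8c.png

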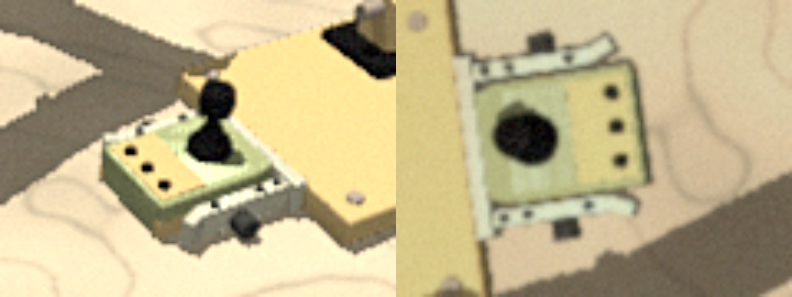

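Both views show the unit flat and parallel between the arms, with its nose against the stop bar. One last check of the rear edge against the stop distance.

```bash
python3 - <<'E'
from h import *
b=np.radians(100.3);X=np.array([np.cos(b),np.sin(b)]);Y=np.array([-X[1],X[0]]);O=np.array([-.0636,.5826])
t=cv2.imread('pics/top8.png');big=cv2.resize(t,None,fx=4,fy=4,interpolation=cv2.INTER_CUBIC).astype(int)
for r in(204,210,222,229,232):
    row=cv2.GaussianBlur(cv2.cvtColor(big.astype(np.uint8),cv2.COLOR_BGR2HSV),(5,5),0)[r*4]
    sat=row[:,1];v=row[:,2];h=row[:,0]
    xr=[x for x in range(185*4,215*4) if 24<=h[x]<=45 and v[x]>80][-1]
    bar=[x for x in range(140*4,170*4) if sat[x]<50 and h[x]>=22]
    print(r,'rear',cast('top',[((xr+.5)/4-.5,r)],.042)@np.c_[X,Y]+O,'stop face',cast('top',[((bar[-1]+.5)/4-.5,r)],.038)@np.c_[X,Y]+O if bar else None)
E
```

```text
204 rear [[-0.0618 -0.0345]] stop face [[ 0.0434 -0.0512]]
210 rear [[-0.0621 -0.018 ]] stop face [[ 0.0711 -0.039 ]]
222 rear [[-0.0608  0.0146]] stop face [[0.03   0.0003]]
229 rear [[-0.0608  0.0336]] stop face [[0.0687 0.0134]]
232 rear [[-0.0616  0.0419]] stop face [[0.0692 0.0215]]
```

```bash
python3 -c "
from bench import ctrl, optics
print(ctrl.sign_off())"
```

```text
the job is handed in; nothing more can be done
None
```

I handed the job in at about 16 s: in the final pictures the unit sits flat in the fork with its nose against the stop, and the force drop as it went home fits both catches snapping in. The push peaked at about 12 N at the wrist, so the plate stayed clear of its buffers, and nothing I saw suggests the joystick or the other things were touched; no verdict was returned.

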